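# Load the bench engraver and ease its guard down onto the buffer

## Task

Take the pale wooden block out of the blue three-compartment tray and lay it flat in the square nest of the bench engraver, leaving the two dark blocks in their compartments. Then take the guard by its bar handle and lower it slowly until it rests on its soft rubber buffer, and let go. Nobody knows how high the buffer is set today, so feel for it: the guard must neither drop onto the buffer nor be pressed hard against it.

Things in the scene. Friction and masses are not known exactly. Their poses are not given: they have to be found in the camera images.
- engraver: bench engraver fixed to the bench: a grey base 220 x 220 mm with its deck 40 mm above the bench, a dark rear tower 26 mm deep and up to 115 mm high along its far edge. Origin: centre of its underside. Its x axis points from the front (robot side) to the hinge side, y to its left, z up
- nest (a point): centre of the floor of the nest on the engraver's deck: a square pocket 54 x 54 mm with an aluminium rim 8 mm high and 7 mm thick, its sides along the engraver's x and y; axes are the engraver's
- guard_hinge (a point): middle of the guard's hinge axis, fixed on the engraver 100 mm above the bench, 107 mm behind the nest's centre; the hinge axis is the engraver's y
- guard (a joint): angle of the guard about its hinge, rad: 0 = level (its mechanical end, below the buffer), pi/2 = upright, 1.9 at most. A steel frame with an amber pane, about 172 mm long and 200 mm wide, 0.3 to 0.55 kg. A little friction in the hinge keeps it where it is while nearly upright; below about 1.4 rad it falls shut unless held
- guard_handle (a point): middle of the guard's bar handle: a round steel bar, 10 mm thick and 100 mm long, parallel to the hinge and 205 mm from it, with free space 32 mm wide between bar and frame. At guard angle q it lies at hinge + 205 mm * (-cos q along the engraver's x, + sin q up). The bar may turn between the fingers as the guard swings
- buffer: brass collar, 26 mm wide, on the front right corner of the deck (origin: its underside); a screw with a soft sprung black rubber tip stands in it and stops the guard's frame, 152 mm from the hinge. The screw's height is not reported and differs each time: the guard comes to rest at a guard angle anywhere from about 0.02 to 0.22 rad. The tip gives about 1 mm per 4.5 N, and more than 15 N on it is too hard; the guard's own weight presses with about 1.5 to 3.5 N
- tray: blue tray fixed to the bench, 95 x 190 mm, walls and dividers only 18 mm high, walls and floor 5 mm thick, two dividers make a row along its y of three compartments, each 85 mm (tray x) by about 57 mm. Origin: centre of its underside
- pale_block: pale hardwood block, 40 x 40 x 35 mm, 40 g, in any of the three compartments. Origin: centre of its underside, z up, sides along its x and y
- dark_block_a: dark hardwood block, 41 x 40 x 36 mm, in another compartment; stays there. Origin: centre of its underside
- dark_block_b: dark hardwood block, 41 x 40 x 35 mm, in the remaining compartment; stays there. Origin: centre of its underside
Things that resemble listed ones, but are neither listed nor needed, are in the scene too. What is shaped like the pale_block but turquoise is not meant.

How it is judged:
On the way:
1. the pale block lies flat in the nest, let go, while the guard still stands open (horizontal distance between pale_block and nest below 0.01 m and z of pale_block in the frame of nest below 0.003 m and angle between pale_block's own z axis and vertical below 0.06 rad and contact force between the fingers and pale_block below 0.05 N and value of joint guard above 1.2 rad), for 0.2 s.
At the end, for the whole second after the job is handed in: the pale block lies flat in the nest (its centre within 10 mm of the nest's, less than 3 mm above its floor) and the guard, let go, rests still with its weight on the buffer (horizontal distance between pale_block and nest below 0.01 m and z of pale_block in the frame of nest below 0.003 m and angle between pale_block's own z axis and vertical below 0.06 rad and value of joint guard below 0.3 rad and contact force between buffer and anything else above 0.5 N and velocity of joint guard between -0.05 and 0.05 rad/s and linear speed of pale_block below 0.01 m/s); the robot touches nothing.
It fails at once if the buffer is pressed with more than 15 N (contact force between buffer and anything else above 15 N).
It fails at once if the guard drops: over its last stretch (below 0.3 rad) it falls faster than 1 rad/s, which is 0.2 m/s at the handle (value of joint guard below 0.3 rad and velocity of joint guard below -1 rad/s).
It fails at once if a dark block is moved more than 30 mm (distance of any of dark_block_a, dark_block_b from where it was at the start of the episode above 0.03 m).
It also fails if it takes over 72 s, if anything falls off the work surface, if the arm or the gripper's body presses on something with over 40 N, if the wrist force passes 120 N, or if a joint passes its speed limit or range.

## Robot

A 6-joint arm with a two-finger parallel gripper is mounted at the origin on a cart in front of the work surface, level with it; the furniture and walls round the work are solid. World frame = base frame: x ahead of the robot, y to its left, z up, the work surface at z = 0. Lengths are in m, angles in rad, forces in N, time in s.
With the tool pointing down it reaches from about 0.25 to 0.725 m from the base axis. Payload 4 kg.
Tool frame: the origin (TCP) lies midway between the tips of the shut fingers; the grasp point (between the pads) lies 19 mm behind it; z points along the fingers, y is the line along which they close (so a half turn about z gives the same grasp; the last joint's range is limited). The gripper opens to 85 mm and grips with 20 to 120 N. Pads are 22 mm wide; open, the fingers measure 114 mm over their backs; the gripper's body (76 mm by 85 mm) begins 54 mm behind the grasp point. The pads swing forward as they close: fully open they stand 13 mm farther back than shut.
Start: joints at [1.206, 0.241, 0.005, 1.335, 0, 1.571], TCP at [0.178, 0.467, 0.203] pointing down, gripper open.
Joint ranges: [-2.72, 2.72], [-1.05, 1.87], [-1.09, 1.28], [-1.99, 2.15], [-1.42, 1.44], [-3.14, 3.14]. Speed limits (rad/s): [2.79, 2.79, 3.14, 3.14, 3.14, 3.14].

## Interface

Orientations are given as a unit quaternion [x, y, z, w].
In Python, from workcell import monitor, vision, job gives the robot as it stands.
- The arm moves only by the tool move_arm, never from a script. Its argument "moves" is a list that holds one entry, the list of rows, each a list of 5 numbers: the shift along the world's x, y, z in m, then the turn about the world's z in degrees, then the opening in per cent of the stroke, from 0 (shut) to 100 (fully open). In form: [[[x, y, z, turn, gripper], ...]]. A call has 1 to 5 rows; each row is the pose to reach, as a shift and turn from the pose commanded when the call began; what a row does not reach only later rows make up. A row lasts 1/8 s, in which the tool goes at most 62.5 mm and 10.7 degrees, less where a joint would pass 70% of its speed; a pose out of reach is approached as far as the arm can. A call with a gripper value outside its range is refused whole. The fingers move at their own pace and stop on an object; the grip force is fixed at half the most. Time passes only in rows, so rows that repeat a pose let the fingers close. It gives the time, the measured TCP pose, the force, the opening and the grip force at its end, in the units of the state.
- monitor.get_obs(): the state, without advancing time (a new reading comes with each control period).
- vision.camera(name): name is "side" or "top" or "wrist"; returns a dict with "color" (420x560x3 uint8, red, green, blue), "camera_matrix" (3x3 intrinsics, pixels), "k1" (the pictures are not rectified: a ray, as slopes to the right and down, at radius r is drawn at 1 + k1 r^2 times it, then the intrinsics apply), "eye" and "attitude" of the camera in the world; the wrist camera has in their place "hand_eye" (4x4, takes a point from camera to tool coordinates, whose origin is the TCP and whose axes are the flange's). Camera axes: x right, y up, looking along -z (the intrinsics and any distortion apply to the point x, -y, -z); pixel columns grow to the right and rows downward; lengths in m; the calibration is good to about 2 mm. A picture is of the moment at which its call begins: read the wrist's pose just before it. There is no depth.
- job.job_done(): hands the job in; it is judged then, once.
The state is a dict: "clock": time; "joint_pos": joint angles; "joint_vel": joint speeds; "tau": joint torques, N m; "eef_pos": TCP position; "tool_rot": TCP orientation; "ft_force": force on the tool from outside, world axes, zero at the start; "ft_torque": the same for the moment, N m; "grip_width": finger opening in m; "grasp_force": force on a finger pad.
Only numpy, scipy, OpenCV 4.12 (cv2) and the standard library are available. Lean on these libraries where they do the work, as an engineer would, in place of code of your own. Each camera call takes 0.05 s, during which the arm holds its last target. There are 200 camera calls.

## Working session

There is one attempt and no reset: what is moved stays moved. The work goes in short steps, Python scripts to look and compute and a tool call to move; the robot and the scene stay as the last step left them, time stands still between calls to the robot, and variables do not carry over. Pictures are saved under pics/ and viewed, at most 10 in all, crops included, and the job is handed in when it is done.

Besides the shell and the picture viewer there is one more tool, called after "Emit:" as name([rows], argument=value, ...), one row to a line, values as JSON. move_arm: Moves the arm, as the interface text tells. Its arguments: {"type":"object","properties":{"moves":{"type":"array","items":{"type":"array","items":{"type":"array","items":{"type":"number"}}}}},"required":["moves"]}

```bash
mkdir -p pics
cat > h.py <<'E'
import numpy as np, cv2
from scipy.spatial.transform import Rotation as R
from workcell import monitor, vision, job
def snap(n,f):
    o=monitor.get_obs(); c=vision.camera(n)
    cv2.imwrite('pics/'+f,c['color'][:,:,::-1]); 
    return o,c
def pose(o,c):
    if 'eye' in c:
        a=np.array(c['attitude'],float); Rm=a if a.shape==(3,3) else R.from_quat(a).as_matrix()
        return Rm,np.array(c['eye'],float)
    T=np.array(c['hand_eye']); Rt=R.from_quat(o['tool_rot']).as_matrix()
    return Rt@T[:3,:3], Rt@T[:3,3]+np.array(o['eef_pos'])
def pix2plane(o,c,uv,z):
    Rm,t=pose(o,c);K=np.array(c['camera_matrix']);out=[]
    for p in np.atleast_2d(uv):
        d=np.array([(p[0]-K[0,2])/K[0,0],(p[1]-K[1,2])/K[1,1]]);s=d.copy()
        for _ in range(20): s=d/(1+c['k1']*(s@s))
        r=Rm@np.array([s[0],-s[1],-1]); out.append(t+r*(z-t[2])/r[2])
    return np.array(out)
def proj(o,c,P):
    Rm,t=pose(o,c);K=np.array(c['camera_matrix'])
    q=(np.atleast_2d(P)-t)@Rm; s=np.c_[q[:,0],-q[:,1]]/-q[:,2:]
    s=s*(1+c['k1']*(s**2).sum(1,keepdims=True))
    return s*[K[0,0],K[1,1]]+[K[0,2],K[1,2]]
E
python3 - <<'E'
from h import *
import pickle
d={}
for n in ['top','side']:
    o,c=snap(n,n+'0.png'); d[n]=(o,c); print({k:v for k,v in c.items() if k!='color'})
print(o); pickle.dump(d,open('d0.pkl','wb'))
E
```

```text
{'camera_matrix': array([[408.47366403,   0.        , 281.3174266 ],
       [  0.        , 408.47366403, 217.03231048],
       [  0.        ,   0.        ,   1.        ]]), 'k1': -0.00951818492631602, 'eye': array([ 0.45498783, -0.01420235,  0.99422312]), 'attitude': array([ 0.04842961, -0.05611619, -0.69634817,  0.71386608])}
{'camera_matrix': array([[406.43801485,   0.        , 280.84721776],
       [  0.        , 406.43801485, 212.3643614 ],
       [  0.        ,   0.        ,   1.        ]]), 'k1': -0.04044893150598863, 'eye': array([ 0.15677481, -0.69353743,  0.60376022]), 'attitude': array([ 0.45962792, -0.13570928, -0.24232293,  0.84356669])}
{'clock': 0.05, 'joint_pos': array([ 1.20599860e+00,  2.41403919e-01,  3.74587095e-03,  1.33523489e+00,
       -1.19865842e-05,  1.57082504e+00]), 'joint_vel': array([-0.00107402, -0.00017304,  0.00091673, -0.00039013,  0.0004935 ,
       -0.0006255 ]), 'tau': array([-1.03458769e-04, -3.73491490e+01,  2.53291941e+01,  1.10142530e-02,
       -4.02104547e-06,  2.19371380e-06]), 'eef_pos': array([0.17813556, 0.46644629, 0.20172583]), 'tool_rot': array([ 1.81403179e-01,  9.83408251e-01, -1.03200488e-03, -1.84242488e-04]), 'ft_force': array([ 0.05713342, -0.52492589, -0.26915837]), 'ft_torque': array([ 0.03449153, -0.00937993,  0.02224658]), 'grasp_force': 0.0, 'grip_width': 0.08581017213125547}
```

View pics/top0.png

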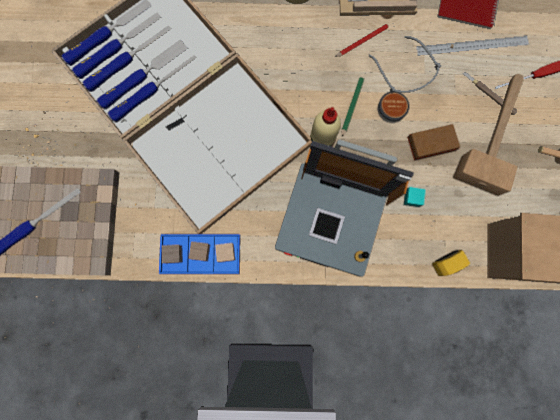

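View pics/side0.png

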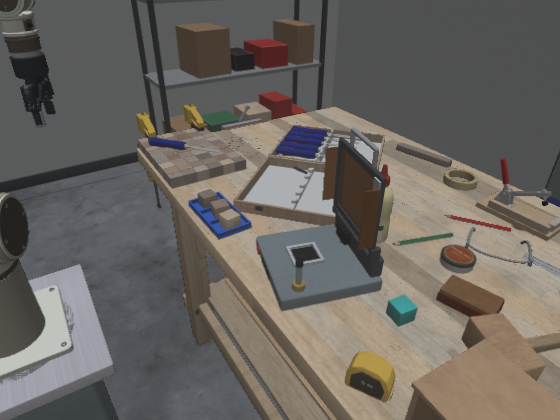

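The top view shows the tray at about (200,254), with the pale block in the right compartment (225,252), the dark blocks at (171,254) and (200,251), the nest at (327,225), and the buffer at (361,256). The side view confirms the open guard (355,190) and the buffer (298,285).

Run:
```python
from h import *
import pickle
d=pickle.load(open('d0.pkl','rb')); o,c=d['top']; so,s=d['side']
print('tcp proj',proj(o,c,o['eef_pos']),proj(so,s,o['eef_pos']),'base',proj(o,c,[0,0,0]),proj(so,s,[0,0,0]))
print('pale',pix2plane(o,c,[225,252],.04),pix2plane(so,s,[229,214],.04))
print('nest',pix2plane(o,c,[327,225],.045), pix2plane(so,s,[305,254],.045))
print('buffer',pix2plane(o,c,[361,256],.05), pix2plane(so,s,[298,287],.042))
print('engr front L,R',pix2plane(o,c,[[276,248],[362,275],[306,165],[387,197]],.04))
print('tray corners',pix2plane(o,c,[[160,235],[240,234],[240,273],[160,273]],.018))
a=cv2.resize(c['color'][130:290,150:430,::-1],None,fx=2.8,fy=2.8,interpolation=cv2.INTER_CUBIC)
b=cv2.resize(s['color'][110:310,170:410,::-1],None,fx=3,fy=3,interpolation=cv2.INTER_CUBIC)
cv2.imwrite('pics/top_c.png',a);cv2.imwrite('pics/side_c.png',b)
```

```text
tcp proj [[  8.26139433 424.7761594 ]] [[ 50.80376539 135.54521584]] base [[264.58786219 481.70640255]] [[ 11.80510498 336.35550823]]
pale [[0.51167372 0.10625776 0.04      ]] [[0.51129564 0.10936464 0.04      ]]
nest [[ 0.58048562 -0.13046658  0.045     ]] [[ 0.57852552 -0.13094516  0.045     ]]
buffer [[ 0.50959024 -0.20909934  0.05      ]] [[ 0.50851182 -0.206581    0.042     ]]
engr front L,R [[ 0.52394488 -0.01222632  0.04      ]
 [ 0.46625254 -0.21329416  0.04      ]
 [ 0.7256466  -0.07933519  0.04      ]
 [ 0.65224609 -0.27414686  0.04      ]]
tray corners [[0.54968447 0.26619733 0.018     ]
 [0.5569508  0.07500994 0.018     ]
 [0.46429518 0.07143008 0.018     ]
 [0.45965751 0.26015669 0.018     ]]
```

View pics/top_c.png

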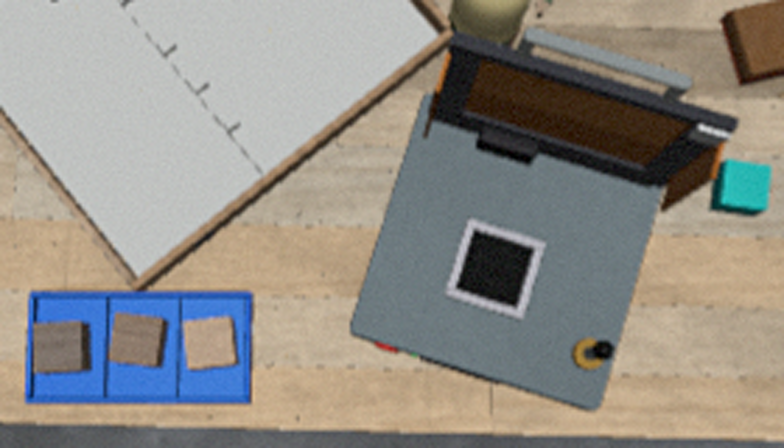

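View pics/side_c.png

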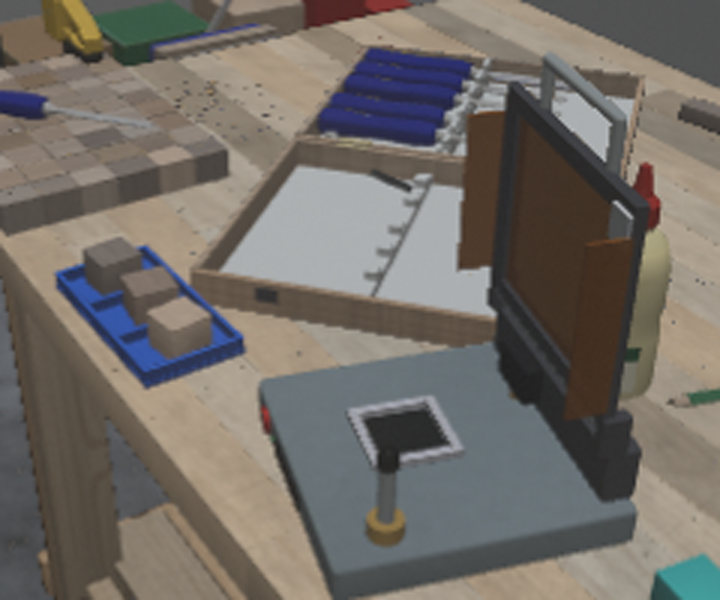

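The crops show the pale block's corners at about (184,322), (231,316), (238,362) and (190,370). The handle bar runs from (528,35) to (690,82) in the top crop, and from (548,60) to (620,120) in the side crop.

Run:
```python
from h import *
import pickle
d=pickle.load(open('d0.pkl','rb')); o,c=d['top']; so,s=d['side']
uv=np.array([[184,322],[231,316],[238,362],[190,370]])/2.8+[150,130]
P=pix2plane(o,c,uv,.04);print(P.mean(0));e=np.diff(np.r_[P,P[:1]],axis=0);print(np.linalg.norm(e,axis=1),np.degrees(np.arctan2(e[:,1],e[:,0])))
uv=np.array([[468,220],[545,242],[523,318],[446,295]])/2.8+[150,130]
P=pix2plane(o,c,uv,.048);n=P.mean(0);print(n);e=np.diff(np.r_[P,P[:1]],axis=0);print(np.linalg.norm(e,axis=1),np.degrees(np.arctan2(e[:,1],e[:,0])))
y=np.radians(-16);x=np.array([np.cos(y),np.sin(y),0]);h=n+.107*x;h[2]=.1
for q in np.arange(1.5,1.91,.05):
    p=h+.205*(-np.cos(q)*x+np.array([0,0,np.sin(q)])); print(round(q,2),p.round(3),np.hypot(*p[:2]).round(3),proj(o,c,p).round(1),proj(so,s,p).round(1))
```

```text
[0.51100147 0.10560096 0.04      ]
[0.03937464 0.03876992 0.04017303 0.04023661] [ -81.2488901  -169.02876467  100.8754604     9.79226227]
[ 0.57794052 -0.1300495   0.048     ]
[0.06703972 0.06682418 0.06659199 0.06613494] [-104.70924786  164.16800722   74.70396834  -15.45272304]
1.5 [ 0.667 -0.156  0.304] 0.685 [[359.9 157.5]] [[355.5 138.7]]
1.55 [ 0.677 -0.158  0.305] 0.695 [[361.6 152. ]] [[360.4 137.9]]
1.6 [ 0.687 -0.161  0.305] 0.705 [[363.1 146.6]] [[365.2 137.4]]
1.65 [ 0.696 -0.164  0.304] 0.715 [[364.6 141.4]] [[370.  137.2]]
1.7 [ 0.706 -0.167  0.303] 0.726 [[366.  136.3]] [[374.7 137.2]]
1.75 [ 0.716 -0.17   0.302] 0.736 [[367.4 131.4]] [[379.3 137.4]]
1.8 [ 0.726 -0.172  0.3  ] 0.746 [[368.6 126.7]] [[383.7 137.9]]
1.85 [ 0.735 -0.175  0.297] 0.756 [[369.8 122.2]] [[388.1 138.7]]
1.9 [ 0.745 -0.178  0.294] 0.765 [[370.8 117.9]] [[392.2 139.6]]
```

Emit:
move_arm([
  [[0.06,-0.06,0,-10,62],[0.12,-0.12,0,-20,62],[0.18,-0.18,0,-30,62],[0.24,-0.24,0,-40,62],[0.28,-0.3,0,-50,62]],
])

```text
clock: 0.72
eef_pos: [0.3964, 0.2408, 0.2023]
tool_rot: [0.582, 0.813, -0.0, -0.0]
ft_force: [0.3, 0.8, -0.9]
grip_width: 0.0531
grasp_force: 0.0
```

Emit:
move_arm([
  [[0.04,-0.04,0,-5,62],[0.08,-0.09,0,-9,62],[0.115,-0.135,0,-9,62],[0.115,-0.135,-0.04,-9,62],[0.115,-0.135,-0.08,-9,62]],
])

```text
clock: 1.35
eef_pos: [0.5109, 0.1062, 0.1214]
tool_rot: [0.643, 0.766, 0.0, 0.0]
ft_force: [-0.1, 0.2, -0.3]
grip_width: 0.0529
grasp_force: 0.0
```

Run:
```python
from h import *
o,c=snap('wrist','w1.png'); print(o['eef_pos'],o['tool_rot'],proj(o,c,[[.511,.106,.04],[.507,.169,.018]]))
import pickle;pickle.dump((o,c),open('w1.pkl','wb'))
```

```text
[0.51092095 0.10622761 0.12142368] [6.43095288e-01 7.65786129e-01 2.13676922e-04 9.96887681e-05] [[282.63620919 207.08801044]
 [291.84001521 119.68061429]]
```

View pics/w1.png

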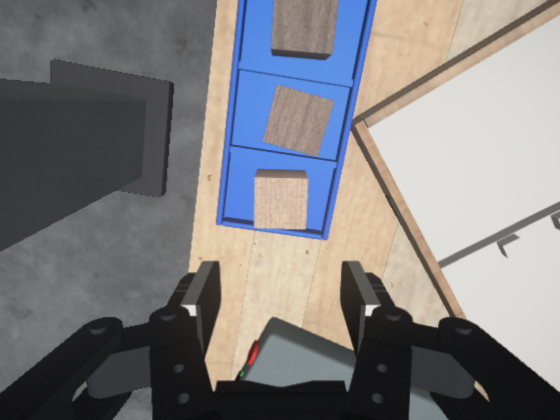

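The wrist view puts the pale block's top at about (281,204), against a predicted (283,207), and aligned with the fingers. I'll descend and grasp.

Emit:
move_arm([
  [[0,0.001,-0.05,0,62],[0,0.001,-0.09,0,62],[0,0.001,-0.105,0,62],[0,0.001,-0.105,0,62],[0,0.001,-0.105,0,30]],
])

```text
clock: 2.02
eef_pos: [0.5119, 0.1088, 0.0194]
tool_rot: [0.642, 0.767, 0.001, 0.001]
ft_force: [0.4, -0.4, 0.9]
grip_width: 0.0359
grasp_force: 0.0
```

Emit:
move_arm([
  [[0,0,0,0,30],[0,0,0,0,30],[0,0,0.02,0,30],[0,0,0.06,0,30],[0,0,0.11,0,30]],
])

```text
clock: 2.65
eef_pos: [0.5094, 0.1082, 0.1282]
tool_rot: [0.642, 0.767, -0.001, -0.001]
ft_force: [0.6, 0.7, -0.3]
grip_width: 0.0258
grasp_force: 0.0
```

Run:
```python
from h import *
o,c=snap('wrist','w2.png'); print(o['eef_pos'],o['tool_rot'],o['grip_width'],proj(o,c,[[.511,.106,.04],[.507,.169,.018]]))
import pickle;pickle.dump((o,c),open('w2.pkl','wb'))
```

```text
[0.50936164 0.10820786 0.12822995] [ 6.42147095e-01  7.66580731e-01 -8.22107506e-04 -6.44085991e-04] 0.025838979131851826 [[284.39281595 207.31130497]
 [293.61346641 122.20900676]]
```

View pics/w2.png

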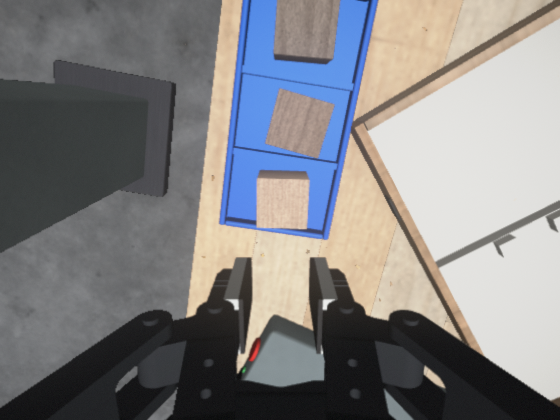

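Run:
```python
from h import *
import pickle
for f in ['w1.pkl','w2.pkl']:
    o,c=pickle.load(open(f,'rb')); Rt=R.from_quat(o['tool_rot']).as_matrix(); e=o['eef_pos']; w=o['grip_width']/2
    print(c['hand_eye'],c['camera_matrix'][0],'grip',o['grip_width'])
    for dz in [0,-.005,-.019]:
        print(dz,proj(o,c,[e+Rt@[0,w,dz],e+Rt@[0,-w,dz]]).round(1).tolist())
    q=pix2plane(o,c,[[281,204]] if f=='w1.pkl' else [[283,205]],.04);print(q)
```

```text
[[ 9.11755635e-04  9.56050473e-01  2.93200719e-01  7.54337804e-02]
 [ 9.99999455e-01 -1.02093598e-03  2.19341834e-04 -1.79139483e-03]
 [ 5.09041027e-04  2.93200360e-01 -9.56050883e-01 -1.71789267e-01]
 [ 0.00000000e+00  0.00000000e+00  0.00000000e+00  1.00000000e+00]] [350.69033529   0.         280.17765229] grip 0.05288704771785358
0 [[333.4, 250.6], [233.8, 250.5]]
-0.005 [[334.8, 254.5], [232.6, 254.4]]
-0.019 [[339.2, 266.7], [228.7, 266.6]]
[[0.50936325 0.1081707  0.04      ]]
[[ 9.13201434e-04  9.56050166e-01  2.93201715e-01  7.54381615e-02]
 [ 9.99999454e-01 -1.02187720e-03  2.17478039e-04 -1.79139297e-03]
 [ 5.07536064e-04  2.93201356e-01 -9.56050578e-01 -1.71784822e-01]
 [ 0.00000000e+00  0.00000000e+00  0.00000000e+00  1.00000000e+00]] [350.69033529   0.         280.17765229] grip 0.025838979131851826
0 [[307.9, 250.6], [259.3, 250.5]]
-0.005 [[308.6, 254.5], [258.7, 254.4]]
-0.019 [[310.9, 266.6], [257.0, 266.6]]
[[0.50960635 0.10764298 0.04      ]]
```

Emit:
move_arm([
  [[0,0.001,-0.03,0,57],[0,0.001,-0.07,0,57],[0,0.001,-0.1,0,57],[0,0.001,-0.115,0,57],[0,0.001,-0.115,0,57]],
])

```text
clock: 3.32
eef_pos: [0.5097, 0.1093, 0.012]
tool_rot: [0.642, 0.767, -0.001, -0.001]
ft_force: [0.5, 0.8, 0.4]
grip_width: 0.0487
grasp_force: 0.0
```

Emit:
move_arm([
  [[0,0,0,0,57],[0,0,0,0,40],[0,0,0,0,35],[0,0,0,0,35],[0,0,0,0,35]],
])

```text
clock: 3.95
eef_pos: [0.5103, 0.1094, 0.0127]
tool_rot: [0.642, 0.767, 0.0, 0.0]
ft_force: [0.9, 0.8, -0.3]
grip_width: 0.0298
grasp_force: 0.0
```

Run:
```python
from h import *
o,c=snap('wrist','w3.png'); s=vision.camera('side')['color']; 
print(o['eef_pos'],o['grip_width'],o['joint_pos'])
a=cv2.resize(s[120:260,150:330],None,fx=2.2,fy=2.2); im=np.zeros((420,980,3),np.uint8); im[:,:560]=c['color']; im[:308,560:956]=a
cv2.imwrite('pics/w3.png',cv2.resize(im,(798,342),interpolation=cv2.INTER_AREA)[:,:,::-1])
```

```text
[0.51034856 0.10939999 0.01274163] 0.029814718971285566 [ 2.11190829e-01  4.44878646e-01 -2.34323142e-01  8.91391611e-01
 -3.66717005e-05  1.60576704e+00]
```

View pics/w3.png

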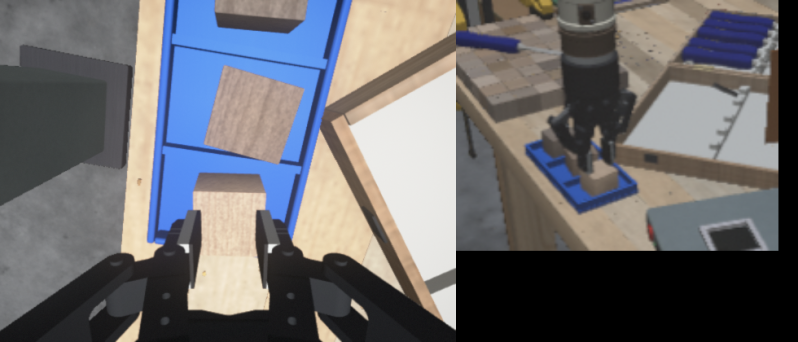

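Run:
```python
from h import *
o,c=snap('side','s4.png'); e=o['eef_pos']
x0,y0=190,150; im=cv2.resize(c['color'][y0:y0+90,x0:x0+110],None,fx=6,fy=6,interpolation=cv2.INTER_CUBIC)[:,:,::-1].copy()
for dz,col in [(0,(0,0,255)),(.027,(0,255,0)),(.046,(255,0,255))]:
    p=((proj(o,c,e+[0,0,dz])[0]-[x0,y0])*6).astype(int); print(dz,p); cv2.circle(im,tuple(map(int,p)),4,col,-1)
t=np.radians(10);a=np.array([np.cos(t),np.sin(t),0])*.02;b=np.array([-np.sin(t),np.cos(t),0])*.02
q=proj(o,c,[np.array([.510,.108,.04])+u for u in (a+b,a-b,-a-b,-a+b)]);cv2.polylines(im,[((q-[x0,y0])*6).astype(np.int32)],True,(255,255,0),1)
cv2.imwrite('pics/s4c.png',im)
```

```text
0 [235 438]
0.027 [231 385]
0.046 [228 347]
```

View pics/s4c.png

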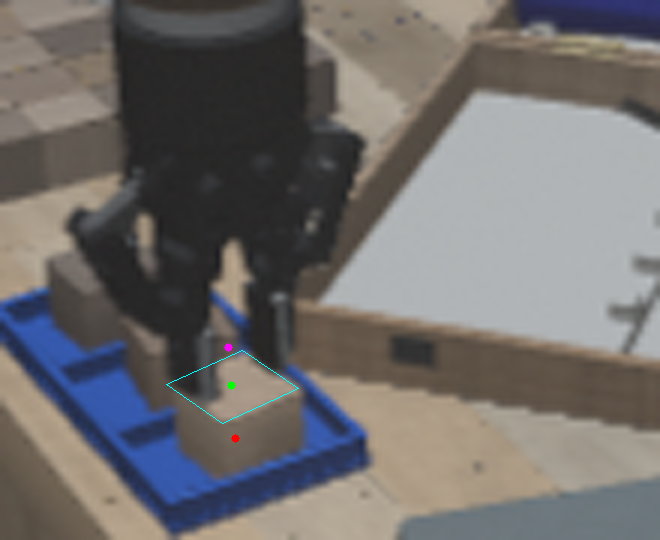

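The fingertips hover just above the block's top, so they are about 28 mm shorter than the reported TCP. I'll open, go lower by that amount and watch the force.

Emit:
move_arm([
  [[0,0,0.01,0,62],[0,0,0.01,0,62],[0,0,0.01,0,62],[0,0,-0.005,0,62],[0,0,-0.02,0,62]],
])

```text
clock: 4.72
eef_pos: [0.5098, 0.1093, -0.0088]
tool_rot: [0.642, 0.767, -0.0, -0.0]
ft_force: [0.1, 0.1, 0.4]
grip_width: 0.0529
grasp_force: 0.0
```

Emit:
move_arm([
  [[0,0,0,0,62],[0,0,0,0,40],[0,0,0,0,30],[0,0,0,0,30],[0,0,0,0,30]],
])

```text
clock: 5.35
eef_pos: [0.5104, 0.1094, -0.0072]
tool_rot: [0.642, 0.767, 0.0, 0.0]
ft_force: [-0.5, -0.5, -0.1]
grip_width: 0.0386
grasp_force: 61.1
```

Emit:
move_arm([
  [[0,0,0.03,0,30],[0,0,0.08,0,30],[0.01,-0.04,0.11,-8,30],[0.03,-0.09,0.11,-16,30],[0.05,-0.15,0.11,-24,30]],
])

```text
clock: 5.98
eef_pos: [0.5612, -0.0406, 0.1037]
tool_rot: [0.788, 0.615, 0.001, 0.001]
ft_force: [0.4, 1.0, -0.4]
grip_width: 0.0386
grasp_force: 61.0
```

Emit:
move_arm([
  [[0.01,-0.045,0,-2,30],[0.018,-0.0885,0,-2,30],[0.018,-0.0885,0,-2,30],[0.018,-0.0885,-0.02,-2,30],[0.018,-0.0885,-0.04,-2,30]],
])

```text
clock: 6.6
eef_pos: [0.578, -0.1275, 0.0624]
tool_rot: [0.798, 0.603, 0.0, -0.0]
ft_force: [-0.1, 0.1, -0.9]
grip_width: 0.0384
grasp_force: 61.1
```

Run:
```python
from h import *
o,c=snap('wrist','w5.png'); e=o['eef_pos'];print(e,o['grip_width'],o['grasp_force'],2*np.degrees(np.arctan2(o['tool_rot'][1],o['tool_rot'][0]))-90)
im=cv2.resize(c['color'][:,:,::-1],None,fx=1.4,fy=1.4)
def poly(ctr,h,yaw,col):
    t=np.radians(yaw);a=np.array([np.cos(t),np.sin(t),0])*h;b=np.array([-np.sin(t),np.cos(t),0])*h
    cv2.polylines(im,[(proj(o,c,[np.array(ctr)+u for u in (a+b,a-b,-a-b,-a+b)])*1.4).astype(np.int32)],True,col,1)
poly([.5785,-.130,.048],.034,-15.7,(0,0,255)); poly([e[0],e[1],e[2]+.0472],.02,-16,(0,255,0)); poly([e[0],e[1],e[2]+.0122],.02,-16,(0,255,0))
cv2.imwrite('pics/w5o.png',im)
```

```text
[ 0.5780045  -0.12749721  0.06235457] 0.03844992344957949 61.07756853103638 -15.866771089477453
```

View pics/w5o.png

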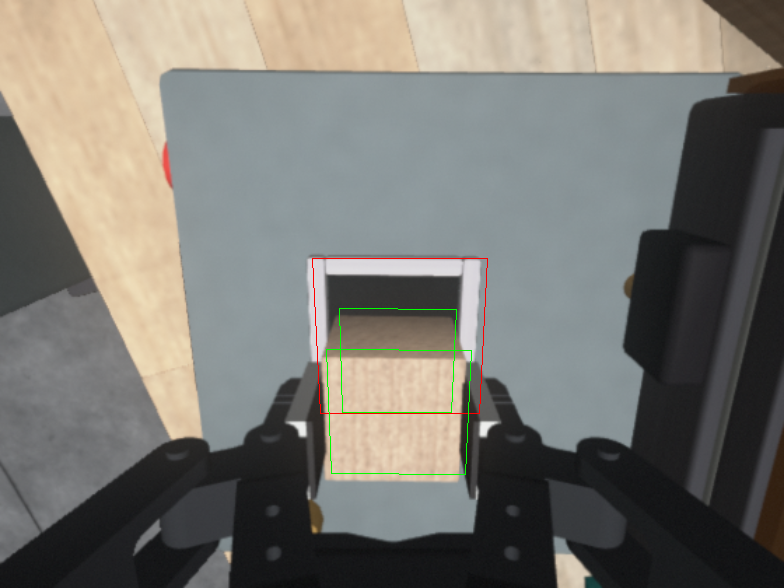

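Nest rim columns 308–480 (row 257 at its far edge) and block columns 324–467 agree: the block is centred over the nest to about 1 mm. I'll lower it.

Emit:
move_arm([
  [[0,0,-0.015,0,30],[0,0,-0.027,0,30],[0,0,-0.032,0,30],[0,0,-0.034,0,30],[0,0,-0.034,0,30]],
])

```text
clock: 7.28
eef_pos: [0.5783, -0.1285, 0.0289]
tool_rot: [0.798, 0.602, 0.0, 0.0]
ft_force: [0.0, 0.6, 0.0]
grip_width: 0.0389
grasp_force: 61.1
```

Emit:
move_arm([
  [[0,0,-0.001,0,30],[0,0,-0.001,0,50],[0,0,-0.001,0,60],[0,0,-0.001,0,60],[0,0,-0.001,0,60]],
])

```text
clock: 7.9
eef_pos: [0.5781, -0.1284, 0.0277]
tool_rot: [0.798, 0.603, 0.0, 0.0]
ft_force: [0.2, -0.8, 0.4]
grip_width: 0.0514
grasp_force: 0.0
```

Emit:
move_arm([
  [[0,0,0.03,0,60],[0,0,0.09,0,50],[0,0,0.15,0,40],[0,0,0.21,0,40],[0,0,0.26,0,40]],
])

```text
clock: 8.52
eef_pos: [0.5782, -0.1284, 0.2906]
tool_rot: [0.798, 0.602, 0.001, 0.001]
ft_force: [0.8, -0.1, 0.1]
grip_width: 0.0346
grasp_force: 0.0
```

Run:
```python
from h import *
o,c=snap('wrist','w6.png'); e=o['eef_pos'];print(e,o['grip_width'])
t=vision.camera('top'); s=vision.camera('side')
A=cv2.resize(t['color'][130:280,270:420],(400,400),interpolation=cv2.INTER_CUBIC);B=cv2.resize(s['color'][150:310,250:410],(400,400),interpolation=cv2.INTER_CUBIC)
cv2.imwrite('pics/m6.png',np.hstack([A,B])[:,:,::-1])
import pickle;pickle.dump((o,c,t,s),open('w6.pkl','wb'))
```

```text
[ 0.5782145  -0.12841885  0.29060949] 0.03461063309253356
```

View pics/m6.png

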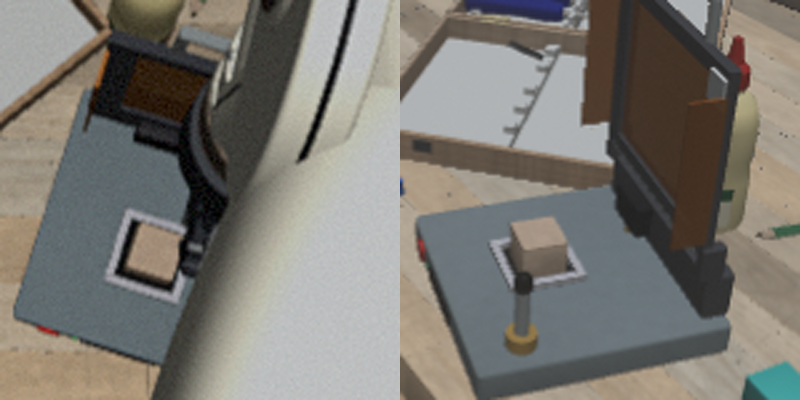

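The block lies flat in the nest, and the guard still stands open. Next I'll approach the handle bar from above at about (0.682, -0.160, 0.305).

Emit:
move_arm([
  [[0,0,0.03,0,45],[0.02,-0.006,0.045,0,45],[0.06,-0.018,0.045,0,45],[0.104,-0.032,0.045,0,45],[0.104,-0.032,0.045,0,45]],
])

```text
clock: 9.3
eef_pos: [0.6837, -0.161, 0.3269]
tool_rot: [0.798, 0.602, -0.002, -0.003]
ft_force: [0.6, 0.3, -0.1]
grip_width: 0.0386
grasp_force: 0.0
```

Run:
```python
from h import *
o,c=snap('wrist','w7.png'); e=o['eef_pos'];print(e,o['grip_width'],o['joint_pos'])
y=np.radians(-15.8);x=np.array([np.cos(y),np.sin(y),0]);yy=np.array([-x[1],x[0],0]);h=np.array([.5785,-.130,.1])+.107*x;h[2]=.1
g=cv2.GaussianBlur(cv2.cvtColor(c['color'],cv2.COLOR_RGB2GRAY),(3,3),0)
# intensity profile along engraver x across the bar at several y, at height .305
for s in (-.03,.03,.045):
    X=np.arange(-.045,.046,.0025); P=[h+[0,0,.205]+x*k+yy*s for k in X]; uv=proj(o,c,P).round().astype(int)
    print(s,uv[0],uv[-1],[int(g[v,u]) if 0<=u<560 and 0<=v<420 else -1 for u,v in uv])
```

```text
[ 0.68372422 -0.16099503  0.32686565] 0.03857294865728329 [-2.31235825e-01  8.10822194e-01  1.26791792e+00  2.03442811e+00
 -4.10080766e-05  1.61728929e+00]
-0.03 [206 278] [353 278] [48, 49, 90, 91, 92, 57, 44, 43, 172, 84, 70, 70, 70, 70, 76, 151, 172, 172, 167, 177, 178, 179, 180, 181, 182, 182, 192, 204, 203, 84, 45, 46, 84, 92, 91, 56, 44]
0.03 [199 182] [359 182] [203, 201, 179, 159, 160, 208, 142, 145, 143, 144, 143, 143, 144, 143, 119, 138, 171, 173, 170, 109, 85, 85, 89, 200, 190, 193, 195, 203, 200, 209, 179, 175, 171, 163, 167, 164, 165]
0.045 [197 156] [361 156] [198, 200, 187, 86, 67, 206, 140, 143, 142, 141, 141, 142, 141, 141, 117, 82, 134, 157, 116, 91, 84, 84, 85, 198, 197, 194, 205, 204, 207, 166, 135, 165, 168, 167, 164, 162, 166]
```

Emit:
move_arm([
  [[-0.005,0.002,-0.01,0,45],[-0.005,0.002,-0.025,0,45],[-0.005,0.002,-0.04,0,45],[-0.005,0.002,-0.052,0,45],[-0.005,0.002,-0.062,0,45]],
])

```text
clock: 9.98
eef_pos: [0.6759, -0.158, 0.2688]
tool_rot: [0.798, 0.603, -0.001, -0.001]
ft_force: [-0.5, 0.1, -0.2]
grip_width: 0.0382
grasp_force: 0.0
```

Emit:
move_arm([
  [[0,0,0,0,45],[0,0,0,0,25],[0,0,0,0,15],[0,0,0,0,5],[0,0,0,0,5]],
])

```text
clock: 10.6
eef_pos: [0.6773, -0.1584, 0.2714]
tool_rot: [0.798, 0.602, 0.0, 0.0]
ft_force: [-1.4, -0.4, 2.9]
grip_width: 0.0073
grasp_force: 58.7
```

Emit:
move_arm([
  [[0,0,0,0,45],[0,0,0,0,45],[0,0,-0.005,0,45],[0,0,-0.011,0,45],[0,0,-0.011,0,45]],
])

```text
clock: 11.22
eef_pos: [0.6766, -0.1583, 0.2584]
tool_rot: [0.798, 0.603, -0.001, -0.001]
ft_force: [0.3, -0.5, -0.4]
grip_width: 0.0385
grasp_force: 0.0
```

Emit:
move_arm([
  [[0,0,0,0,45],[0,0,0,0,25],[0,0,0,0,15],[0,0,0,0,5],[0,0,0,0,5]],
])

```text
clock: 11.85
eef_pos: [0.6772, -0.1584, 0.26]
tool_rot: [0.798, 0.602, 0.0, 0.0]
ft_force: [-0.3, 0.5, 1.0]
grip_width: 0.0079
grasp_force: 58.5
```

Run:
```python
import numpy as np
y=np.radians(-15.8);x=np.array([np.cos(y),np.sin(y)])
f=lambda q:np.r_[-.205*np.cos(q)*x,.205*np.sin(q)]
q=1.55
for k in range(4):
    qs=q-np.arange(1,6)*.065; print(q.__round__(3),[list((f(a)-f(q)).round(4)) for a in qs]); q=qs[-1]
for k in range(5):
    qs=q-np.arange(1,6)*.012; print(q.__round__(3),[list((f(a)-f(q)).round(4)) for a in qs]); q=qs[-1]
```

```text
1.55 [[np.float64(-0.0128), np.float64(0.0036), np.float64(-0.0007)], [np.float64(-0.0255), np.float64(0.0072), np.float64(-0.0023)], [np.float64(-0.0381), np.float64(0.0108), np.float64(-0.0047)], [np.float64(-0.0506), np.float64(0.0143), np.float64(-0.008)], [np.float64(-0.0628), np.float64(0.0178), np.float64(-0.0121)]]
1.225 [[np.float64(-0.0119), np.float64(0.0034), np.float64(-0.0049)], [np.float64(-0.0235), np.float64(0.0066), np.float64(-0.0106)], [np.float64(-0.0347), np.float64(0.0098), np.float64(-0.0171)], [np.float64(-0.0455), np.float64(0.0129), np.float64(-0.0243)], [np.float64(-0.0558), np.float64(0.0158), np.float64(-0.0323)]]
0.9 [[np.float64(-0.0098), np.float64(0.0028), np.float64(-0.0086)], [np.float64(-0.019), np.float64(0.0054), np.float64(-0.0179)], [np.float64(-0.0276), np.float64(0.0078), np.float64(-0.0277)], [np.float64(-0.0356), np.float64(0.0101), np.float64(-0.0382)], [np.float64(-0.0429), np.float64(0.0121), np.float64(-0.0491)]]
0.575 [[np.float64(-0.0066), np.float64(0.0019), np.float64(-0.0114)], [np.float64(-0.0125), np.float64(0.0035), np.float64(
[... 1106 characters left out ...]
98)], [np.float64(-0.0012), np.float64(0.0003), np.float64(-0.0122)]]
0.07 [[np.float64(-0.0002), np.float64(0.0), np.float64(-0.0025)], [np.float64(-0.0003), np.float64(0.0001), np.float64(-0.0049)], [np.float64(-0.0004), np.float64(0.0001), np.float64(-0.0074)], [np.float64(-0.0004), np.float64(0.0001), np.float64(-0.0098)], [np.float64(-0.0005), np.float64(0.0001), np.float64(-0.0123)]]
0.01 [[np.float64(-0.0), np.float64(0.0), np.float64(-0.0025)], [np.float64(0.0), np.float64(-0.0), np.float64(-0.0049)], [np.float64(0.0001), np.float64(-0.0), np.float64(-0.0074)], [np.float64(0.0001), np.float64(-0.0), np.float64(-0.0098)], [np.float64(0.0002), np.float64(-0.0001), np.float64(-0.0123)]]
```

Emit:
move_arm([
  [[-0.0128,0.0036,-0.0007,0,5],[-0.0255,0.0072,-0.0023,0,5],[-0.0381,0.0108,-0.0047,0,5],[-0.0506,0.0143,-0.008,0,5],[-0.0628,0.0178,-0.0121,0,5]],
])

```text
clock: 12.48
eef_pos: [0.615, -0.1401, 0.2492]
tool_rot: [0.798, 0.603, 0.002, 0.001]
ft_force: [0.7, 1.1, 4.2]
grip_width: 0.0078
grasp_force: 59.1
```

Emit:
move_arm([
  [[-0.0119,0.0034,-0.0049,0,5],[-0.0235,0.0066,-0.0106,0,5],[-0.0347,0.0098,-0.0171,0,5],[-0.0455,0.0129,-0.0243,0,5],[-0.0558,0.0158,-0.0323,0,5]],
])

```text
clock: 13.1
eef_pos: [0.5583, -0.1236, 0.2161]
tool_rot: [0.798, 0.603, 0.001, -0.0]
ft_force: [-0.5, 2.7, 3.1]
grip_width: 0.0077
grasp_force: 60.3
```

Emit:
move_arm([
  [[-0.0098,0.0028,-0.0086,0,5],[-0.019,0.0054,-0.0179,0,5],[-0.0276,0.0078,-0.0277,0,5],[-0.0356,0.0101,-0.0382,0,5],[-0.0429,0.0121,-0.0491,0,5]],
])

```text
clock: 13.72
eef_pos: [0.5159, -0.1111, 0.1662]
tool_rot: [0.798, 0.603, 0.002, -0.001]
ft_force: [1.5, 4.3, -2.0]
grip_width: 0.0081
grasp_force: 62.4
```

Emit:
move_arm([
  [[-0.0066,0.0019,-0.0114,0,5],[-0.0125,0.0035,-0.0232,0,5],[-0.0176,0.005,-0.0354,0,5],[-0.02,0.0056,-0.0418,0,5],[-0.022,0.0062,-0.048,0,5]],
])

```text
clock: 14.35
eef_pos: [0.4938, -0.1047, 0.1178]
tool_rot: [0.798, 0.603, 0.001, -0.001]
ft_force: [1.5, 5.4, -1.9]
grip_width: 0.008
grasp_force: 64.3
```

Emit:
move_arm([
  [[0,0,0,0,5],[0,0,0,0,5],[0,0,0,0,5]],
])

```text
clock: 14.72
eef_pos: [0.4937, -0.1047, 0.1175]
tool_rot: [0.798, 0.603, 0.001, -0.001]
ft_force: [2.6, 6.1, -2.7]
grip_width: 0.0078
grasp_force: 64.1
```

Emit:
move_arm([
  [[-0.0008,0.0002,-0.0025,0,5],[-0.0015,0.0004,-0.005,0,5],[-0.0022,0.0006,-0.0075,0,5],[-0.0029,0.0008,-0.01,0,5],[-0.0035,0.001,-0.0125,0,5]],
])

```text
clock: 15.35
eef_pos: [0.4904, -0.1037, 0.1055]
tool_rot: [0.798, 0.603, 0.001, -0.001]
ft_force: [0.7, 5.7, 0.2]
grip_width: 0.0079
grasp_force: 64.4
```

Emit:
move_arm([
  [[-0.0004,0.0001,-0.0015,0,5],[-0.0007,0.0002,-0.003,0,5],[-0.0007,0.0002,-0.003,0,5]],
])

```text
clock: 15.72
eef_pos: [0.4896, -0.1034, 0.1024]
tool_rot: [0.798, 0.603, 0.001, -0.001]
ft_force: [0.6, 5.8, -0.5]
grip_width: 0.008
grasp_force: 64.4
```

Emit:
move_arm([
  [[-0.0002,0.0001,-0.001,0,5],[-0.0004,0.0001,-0.002,0,5],[-0.0004,0.0001,-0.002,0,5]],
])

```text
clock: 16.1
eef_pos: [0.4892, -0.1033, 0.1005]
tool_rot: [0.798, 0.603, 0.001, -0.001]
ft_force: [-0.3, 6.1, -0.4]
grip_width: 0.008
grasp_force: 64.4
```

Emit:
move_arm([
  [[-0.0002,0.0001,-0.001,0,5],[-0.0004,0.0001,-0.002,0,5],[-0.0004,0.0001,-0.002,0,5]],
])

```text
clock: 16.48
eef_pos: [0.4887, -0.1032, 0.0985]
tool_rot: [0.798, 0.603, 0.001, -0.001]
ft_force: [0.2, 6.3, -0.1]
grip_width: 0.0078
grasp_force: 64.4
```

Emit:
move_arm([
  [[-0.0002,0.0001,-0.0012,0,5],[-0.0005,0.0001,-0.0025,0,5],[-0.0005,0.0001,-0.0025,0,5]],
])

```text
clock: 16.85
eef_pos: [0.4882, -0.103, 0.096]
tool_rot: [0.798, 0.603, 0.001, -0.001]
ft_force: [-0.1, 6.3, -0.1]
grip_width: 0.0076
grasp_force: 64.4
```

Emit:
move_arm([
  [[-0.0002,0.0001,-0.0012,0,5],[-0.0005,0.0001,-0.0025,0,5],[-0.0005,0.0001,-0.0025,0,5]],
])

```text
clock: 17.23
eef_pos: [0.4876, -0.1029, 0.0932]
tool_rot: [0.798, 0.603, 0.001, -0.002]
ft_force: [2.0, 5.1, -1.9]
grip_width: 0.0078
grasp_force: 65.2
```

Emit:
move_arm([
  [[-0.0002,0.0001,-0.0012,0,5],[-0.0004,0.0001,-0.0025,0,5],[-0.0004,0.0001,-0.0025,0,5]],
])

```text
clock: 17.6
eef_pos: [0.4871, -0.1027, 0.0906]
tool_rot: [0.798, 0.603, 0.001, -0.002]
ft_force: [2.4, 6.6, -2.1]
grip_width: 0.0079
grasp_force: 65.2
```

Emit:
move_arm([
  [[-0.0002,0.0001,-0.0012,0,5],[-0.0004,0.0001,-0.0025,0,5],[-0.0004,0.0001,-0.0025,0,5]],
])

```text
clock: 17.98
eef_pos: [0.4866, -0.1026, 0.0881]
tool_rot: [0.798, 0.603, 0.001, -0.002]
ft_force: [1.3, 6.6, -1.7]
grip_width: 0.0074
grasp_force: 65.2
```

Emit:
move_arm([
  [[-0.0002,0.0001,-0.0012,0,5],[-0.0004,0.0001,-0.0025,0,5],[-0.0004,0.0001,-0.0025,0,5]],
])

```text
clock: 18.35
eef_pos: [0.4863, -0.1025, 0.0856]
tool_rot: [0.798, 0.603, 0.001, -0.002]
ft_force: [1.3, 7.0, -1.6]
grip_width: 0.0074
grasp_force: 65.2
```

Emit:
move_arm([
  [[-0.0002,0.0001,-0.0012,0,5],[-0.0004,0.0001,-0.0025,0,5],[-0.0004,0.0001,-0.0025,0,5]],
])

```text
clock: 18.73
eef_pos: [0.486, -0.1024, 0.0837]
tool_rot: [0.798, 0.603, 0.001, -0.002]
ft_force: [-0.4, 6.6, 2.2]
grip_width: 0.0076
grasp_force: 65.6
```

Emit:
move_arm([
  [[0,0,0.0005,0,5],[0,0,0.0005,0,5],[0,0,0.0005,0,5]],
])

```text
clock: 19.1
eef_pos: [0.4861, -0.1024, 0.0842]
tool_rot: [0.798, 0.603, 0.001, -0.001]
ft_force: [-0.7, 6.9, 0.9]
grip_width: 0.0079
grasp_force: 65.5
```

The force rises by about 2.6 N per mm, which matches the buffer's stiffness at the handle, so this is the buffer. I'll release.

Emit:
move_arm([
  [[0,0,0,0,12],[0,0,0,0,18],[0,0,0,0,24],[0,0,0,0,28],[0,0,0,0,28]],
])

```text
clock: 19.73
eef_pos: [0.486, -0.1047, 0.0841]
tool_rot: [0.798, 0.602, -0.0, 0.0]
ft_force: [-0.2, 0.2, 0.3]
grip_width: 0.0239
grasp_force: 0.0
```

Emit:
move_arm([
  [[0,0,0.005,0,28],[0,0,0.015,0,28],[0,0,0.03,0,28],[0,0,0.05,0,28],[0,0,0.08,0,28]],
])

```text
clock: 20.35
eef_pos: [0.4856, -0.1044, 0.1653]
tool_rot: [0.798, 0.603, -0.0, -0.0]
ft_force: [0.1, -0.2, -0.5]
grip_width: 0.0239
grasp_force: 0.0
```

Emit:
move_arm([
  [[0,0,0.04,0,28],[0,0,0.08,0,28],[0,0,0.08,0,28],[0,0,0.08,0,28],[0,0,0.08,0,28]],
])

```text
clock: 20.98
eef_pos: [0.4851, -0.1043, 0.2431]
tool_rot: [0.798, 0.603, -0.001, -0.001]
ft_force: [0.1, -0.4, -0.5]
grip_width: 0.0242
grasp_force: 0.0
```

Run:
```python
from h import *
import pickle
o,c=snap('side','s9.png'); w=snap('wrist','w9.png')[1]; a=pickle.load(open('w6.pkl','rb'))[3]
d=cv2.absdiff(c['color'],a['color']).max(2)
# where did the guard frame/bar go: predicted pixel of bar mid at q=0.14 and of the upright bar
y=np.radians(-15.8);x=np.array([np.cos(y),np.sin(y),0]);yy=np.array([-x[1],x[0],0]);h=np.array([.6815,-.159,.1])
for q in (.05,.10,.14,1.55):
    P=[h+.205*(-np.cos(q)*x+[0,0,np.sin(q)])+yy*s for s in (-.04,-.02,0,.02,.04)]; uv=proj(o,c,P).round().astype(int)
    print(q,[(u,v,c['color'][v,u].tolist(),int(d[v,u])) for u,v in uv.tolist()])
print(o['eef_pos'],o['ft_force'],o['clock'])
```

```text
0.05 [(266, 249, [106, 115, 121], 2), (263, 243, [108, 118, 123], 2), (261, 237, [106, 115, 121], 3), (259, 232, [169, 151, 129], 3), (256, 226, [174, 157, 135], 3)]
0.1 [(266, 244, [96, 99, 99], 24), (264, 238, [115, 120, 119], 7), (261, 233, [125, 116, 104], 46), (259, 227, [114, 113, 108], 61), (257, 222, [117, 115, 110], 55)]
0.14 [(267, 241, [129, 135, 137], 20), (264, 235, [129, 135, 136], 12), (262, 230, [130, 136, 138], 45), (259, 224, [127, 133, 135], 48), (257, 219, [128, 133, 135], 46)]
1.55 [(370, 146, [174, 177, 179], 105), (365, 142, [172, 176, 177], 107), (360, 138, [98, 93, 89], 31), (356, 134, [91, 82, 74], 19), (352, 130, [136, 128, 116], 50)]
[ 0.48514536 -0.10433314  0.24311454] [ 0.0755116  -0.4373991  -0.46532026] 20.975
```

The bar now lies at about 0.14 rad: its steel-grey pixels match that angle and not 0.05. The gripper is clear, so I'll hand in.

```bash
python3 -c "
from workcell import job
print(job.job_done())"
```

```text
the job is handed in; nothing more can be done
None
```

The pale block lies flat in the nest and the guard, let go, rests on its buffer at about 0.14 rad with the gripper clear; the job was handed in at about 21 s, and no verdict was returned.

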